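Start the potting-niche turntable the other way round

ROBOT

A 7-joint arm with a two-finger parallel gripper is mounted at the origin on the work surface. World frame = base frame: x ahead of the robot, y to its left, z up, the work surface at z = 0. Lengths are in m, angles in rad, forces in N, time in s.
With the tool pointing down it reaches from about 0.425 to 0.925 m from the base axis. Payload 6.8 kg.
Tool frame: the origin (TCP) lies between the finger pads; the fingertips stand 11 mm ahead of it and the grasp point (between the pads) lies 8 mm behind it (ctrl.tip_reach is the distance from the TCP to the fingertips, in m); z points along the fingers, y is the line along which they close (so a half turn about z gives the same grasp; the last joint's range is limited). The gripper opens to 88 mm and grips with 3 to 60 N. Pads are 20 mm wide; open, the fingers measure 115 mm over their backs; the gripper's body (75 mm by 178 mm) begins 61 mm behind the grasp point.
Start: joints at [-1.405, 0.477, 0.022, 1.555, -0.011, 1.109, -0.083], TCP at [0.183, 0.65, 0.234] pointing down, gripper open.
Joint ranges: [-2.96, 2.96], [-0.34, 2.1], [-1.41, 1.46], [0.24, 2.44], [-1.37, 4.51], [0.17, 1.92], [-2.96, 2.96]. Speed limits (rad/s): [2.39, 2.39, 3.14, 3.14, 3.14, 3.14, 3.14].

INTERFACE

Orientations are given as a 3x3 rotation matrix whose columns are the frame's x, y, z axes.
In Python, from station import ctrl gives the robot as it stands.
- The arm moves only by the shell command python3 -m pendant 'ROWS' [OPENING] [FORCE]. ROWS is a JSON object of lists of equal length, an entry for each row: "linear": the shift along the tool's x, y, z in units of 25 mm (1.0 is 25 mm), a list of three; "twist": the turn, a rotation vector about the tool's x, y, z in units of 5 degrees (1.0 is 5 degrees), a list of three. In form: {"linear": [[x, y, z], ...], "twist": [[ax, ay, az], ...]}. A call has 1 to 5 rows; each row is the pose to reach, as a shift and turn from the pose commanded when the call began, along the tool's axes at that moment; what a row does not reach only later rows make up. A row lasts 1/12 s, in which the tool goes at most 41.7 mm and 7.16 degrees, less where a joint would pass 70% of its speed; a pose out of reach is approached as far as the arm can. A call with a gripper value outside its range is refused whole. OPENING is the finger opening in mm, from 0 to 87.8, set as the call begins (- or left out, the last holds). The fingers move at their own pace and stop on an object; FORCE is the grip in N (left out, the last holds). Time passes only in rows, so rows that repeat a pose let the fingers close. It gives the time, the measured TCP pose, the force, the opening and the grip force at its end, in the units of the state.
- ctrl.sense(): the state, without advancing time (a new reading comes with each control period).
- ctrl.capture(name): name is "side" or "top" or "wrist"; returns a dict with "pixels" (400x640x3 uint8, red, green, blue), "fx", "fy", "cx", "cy" (pixels), "position" and "orientation" of the camera in the world. Camera axes: x right, y down, z forward; pixel columns grow to the right and rows downward; lengths in m; the calibration is good to about 2 mm. A picture is of the moment at which its call begins. There is no depth.
- ctrl.close_job(): hands the job in; it is judged then, once.
Trained networks look in the newest picture that a camera, given by its name, has taken for a name from the list of things; names that differ only in an ending like _2 or _b are one class to them, and where a whole thing is asked for, a point or a joint stands for the part that bears it (a point fixed in the world has none). Each returns a list of dicts, best first, with "p" (0 to 1); they miss things now and then, are a little off and sometimes report something else, mostly with a low value. They report only what shows in the picture. A call takes as long as a camera call.
- ctrl.find_in(camera, name): "position" ([x, y, z] in m, in the coordinates of the camera as it stood for that picture, good to about 4 mm: the middle of the surface that is visible of it).
The state is a dict: "clock": time; "joint_positions": joint angles; "dq": joint speeds; "joint_efforts": joint torques, N m; "tcp_pos": TCP position; "ee_rot": TCP orientation; "contact_force": force on the tool from outside, world axes, zero at the start; "wrist_torque": the same for the moment, N m; "grip_width": finger opening in m; "grip_force": force on a finger pad.
Only numpy, scipy, OpenCV 4.12 (cv2) and the standard library are available. Lean on these libraries where they do the work, as an engineer would, in place of code of your own. Each camera call takes 0.05 s, during which the arm holds its last target. There are 200 camera calls.

TASK

Set the electric turntable running the other way: while the power is still off, throw the direction rocker on the aluminium control box over by pressing its raised half, next press down the raised half of the rocker on the white socket strip to switch the power on, and last push the small round start button on the box right in and let it come back out. Only press, and press nothing else: keep off the mushroom-shaped stop button and the speed knob, pick nothing up, do not shift the box or the strip, and leave the pots and all the other things standing where they are.

Things in the scene. Friction and masses are not known exactly. Their poses are not given: they have to be found in the camera images.
- control_box: loose aluminium control box of the turntable, about 1 kg, 134 x 234 mm (x by y), flat top plate 58 mm above the slab. Origin at the centre of its underside, x to its back, y to its left, turned up to 0.3 rad from the world axes. From left to right on its plate: direction rocker, start button, mushroom stop button; speed knob behind. Stands to the robot's left or right, the strip on the other side
- direction (a joint): direction rocker on the box: grey paddle of two flat halves in a shallow V, 48 mm along the box's y, 36 mm wide, in a black frame 3 mm high. 0 at the start: its half on the box's -y side is raised, sloping up 0.28 rad to its outer end. 0.28 rad: thrown over, that half lies level. Over-centre spring: past 0.14 it flips by itself and stays; takes about 4 N straight down near the outer end
- direction_press (a point): point on top of the raised half of the direction rocker, 17 mm from the rocker's middle line, 7 mm from its outer end: press straight down here. 10 mm above the box's plate at the start, 5.5 mm above it when over (moves with the rocker). The rocker's middle is at x -25, y +70 mm in the box's frame
- start (a joint): travel of the start button, m: 0 out, 0.006 fully in; springs back when let go, 5 N when fully in
- start_top (a point): centre of the top of the start button: flat round black cap 30 mm across, standing 12 mm above the box's plate when out (6 mm when in), in a steel ring 40 mm across and 3 mm high, at x -25, y -5 mm in the box's frame; pressed straight down
- stop (a joint): travel of the mushroom stop button, m: 0 out, 0.006 in. Not to be pressed
- stop_top (a point): top of the stop button: black mushroom head 40 mm across, standing 29 mm above the box's plate, at x -25, y -75 mm in the box's frame. Not to be pressed
- speed (a joint): speed knob of the box, rad, 0 at the start: 28 mm across, 20 mm high, at x +36, y -40 mm in the box's frame. Not to be turned
- socket_strip: loose white strip of three round sockets, about 0.7 kg, 64 x 250 mm (x by y), flat top 44 mm above the slab. Origin at the centre of its underside, y along its length, turned up to 0.3 rad from the world axes. Its mains rocker is centred at y +85 mm; a black plug (top 81 mm above the slab) sits in the socket at y -86 mm
- mains (a joint): mains rocker of the socket strip: same size, shape, spring and frame height (3 mm) as the direction rocker, 48 mm along the strip's y. 0 at the start (off): the half on the strip's +y side, next to the strip's end, stands raised. 0.28 rad: on, that half lies level, 5.5 mm above the strip's top.
- mains_press (a point): point on top of the raised half of the mains rocker, 17 mm from the rocker's middle line and 7 mm from its outer end, where to press straight down; moves with the rocker. At the start 10 mm above the strip's top, when on 5.5 mm above it
- pot1: empty terracotta flower pot, 82 mm across the rim, 72 mm high, loose on the fixed turntable (ceramic head 220 mm across, its top 56 mm above the slab) behind the box and the strip; origin at the centre of its underside. Leave it standing.
- pot2: empty terracotta flower pot, 82 mm across the rim, 72 mm high, loose on the fixed turntable (ceramic head 220 mm across, its top 56 mm above the slab) behind the box and the strip; origin at the centre of its underside. Leave it standing.
- pot3: empty terracotta flower pot, 82 mm across the rim, 72 mm high, loose on the fixed turntable (ceramic head 220 mm across, its top 56 mm above the slab) behind the box and the strip; origin at the centre of its underside. Leave it standing.
- scoop: stainless steel soil scoop, 250 mm long, lying; origin under the rear of its blade, x towards its mouth. Leave it.
- mister: green plastic mister bottle, 80 mm across, 201 mm high; origin at the centre of its underside. Leave it standing.
- cloche: glass cloche, 132 mm across, 156 mm high; origin at the centre of its foot. Leave it standing.
- clip: sprung steel clip, 80 x 30 x 30 mm, lying between the box and the strip; origin under its middle. Leave it.
- saucers: stack of three terracotta saucers, 124 mm across, 48 mm high; origin at the centre of its underside. Leave it.

How it is judged:
On the way, in this order (a step that is already met when the one before it is completed fails the run):
1. the direction rocker is thrown over while the mains rocker is still off (value of joint direction above 0.24 rad and value of joint mains below 0.06 rad), for 0.1 s.
2. the mains rocker on the strip is switched on (value of joint each of mains, direction above 0.24 rad), for 0.1 s.
3. the start button is pushed in (at least 4 of its 6 mm) (all of step 2 and value of joint start above 0.004 m), for 0.04 s.
At the end, for the whole second after the job is handed in: Direction rocker over and mains rocker on (both joints above 0.24 rad), start button back out (under 1.5 mm), stop button out, speed knob within 0.3 rad of its start, box and strip within 20 mm and every other loose thing within 30 mm of where it stood (all of step 2 and value of joint each of start, stop below 0.0015 m and value of joint speed between -0.35 and 0.35 rad and distance of each of control_box, socket_strip from where it was at the start of the episode below 0.02 m and distance of each of pot1, pot2, pot3, scoop, mister, cloche, clip, saucers from where it was at the start of the episode below 0.03 m); the robot touches nothing.
It fails at once if the power was switched on before the direction was set (value of joint mains above 0.14 rad and value of joint direction below 0.14 rad).
It fails at once if the start button was pressed before the direction was set and the power on (value of joint start above 0.003 m and value of joint any of mains, direction below 0.14 rad).
It fails at once if the stop button was pressed or the speed knob turned (value of joint stop above 0.003 m or value of joint speed above 0.35 rad or value of joint speed below -0.35 rad).
It fails at once if the control box or the socket strip was lifted or shifted (distance of any of control_box, socket_strip from where it was at the start of the episode above 0.02 m or height (world z) of any of control_box, socket_strip above 0.01 m).
It fails at once if a bystander was moved, tipped or picked up (distance of any of pot1, pot2, pot3, scoop, mister, cloche, clip, saucers from where it was at the start of the episode above 0.03 m).
It also fails if it takes over 48 s, if anything falls off the work surface, if the arm or the gripper's body presses on something with over 40 N, if the wrist force passes 120 N, or if a joint passes its speed limit or range.

## Working session

There is one attempt and no reset: what is moved stays moved. The work goes in short steps, Python scripts to look and compute and a shell command to move; the robot and the scene stay as the last step left them, time stands still between calls to the robot, and variables do not carry over. Pictures are saved under pics/ and viewed, at most 10 in all, crops included, and the job is handed in when it is done.

```bash
mkdir -p pics; cat > h.py <<'E'
from station import ctrl
import numpy as np, cv2
np.set_printoptions(precision=4,suppress=True)
def shot(cam,name=None):
    c=ctrl.capture(cam)
    if name: cv2.imwrite('pics/'+name+'.png',c['pixels'][:,:,::-1])
    return c
def W(c,p): return np.array(c['position'])+np.array(c['orientation'])@np.array(p)
def ray(c,u,v,z):
    d=np.array(c['orientation'])@np.array([(u-c['cx'])/c['fx'],(v-c['cy'])/c['fy'],1.])
    o=np.array(c['position']); return o+d*(z-o[2])/d[2]
def proj(c,P):
    q=np.array(c['orientation']).T@(np.array(P)-np.array(c['position']))
    return c['fx']*q[0]/q[2]+c['cx'],c['fy']*q[1]/q[2]+c['cy']
E
python3 - <<'E'
from h import *
s=ctrl.sense();print(s['clock'],s['tcp_pos'],np.array(s['ee_rot']),ctrl.tip_reach)
for cam in ['top','side']:
    c=shot(cam,cam+'0');print(cam,np.array(c['position']),np.array(c['orientation']),c['fx'])
    for n in ['control_box','direction_press','start_top','stop_top','speed','socket_strip','mains_press','clip','cloche','mister','saucers','scoop','pot1']:
        for r in ctrl.find_in(cam,n)[:2 if n!='pot1' else 3]: print(n,round(r['p'],2),W(c,r['position']))
E
```

```text
0.0 [0.1824 0.6493 0.2327] [[-0.9628  0.2704 -0.0004]
 [ 0.2704  0.9628 -0.0017]
 [-0.0001 -0.0018 -1.    ]] 0.011
top [ 0.3307 -0.0007  1.3012] [[-0.015  -0.9811  0.1927]
 [-0.9999  0.0147 -0.003 ]
 [ 0.0001 -0.1927 -0.9813]] 438.0964729252396
control_box 0.66 [ 0.4616 -0.1892  0.0587]
control_box 0.28 [ 0.5089 -0.221   0.0769]
direction_press 0.78 [ 0.4257 -0.1258  0.059 ]
direction_press 0.75 [ 0.4446 -0.2015  0.068 ]
start_top 0.53 [ 0.4429 -0.1988  0.0643]
start_top 0.22 [ 0.4652 -0.275   0.0821]
stop_top 0.74 [ 0.4605 -0.2666  0.0804]
stop_top 0.66 [0.4639 0.1529 0.0424]
speed 0.48 [0.4838 0.2432 0.0483]
speed 0.37 [ 0.4449 -0.2032  0.0676]
socket_strip 0.69 [0.4637 0.1539 0.0392]
socket_strip 0.63 [ 0.4408 -0.1977  0.0701]
mains_press 0.47 [0.4806 0.2495 0.0488]
clip 0.72 [0.5127 0.0083 0.0135]
clip 0.64 [0.5918 0.4666 0.1364]
cloche 0.6 [ 0.5914 -0.4635  0.1046]
mister 0.56 [0.5927 0.4656 0.1325]
saucers 0.91 [ 0.3458 -0.4263  0.0371]
saucers 0.5 [0.79   0.0311 0.1088]
scoop 0.71 [0.3922 0.436  0.0112]
pot1 0.84 [ 0.732  -0.0712  0.1066]
pot1 0.62 [0.6804 0.029  0.1064]
pot1 
[... 194 characters left out ...]
0572]
control_box 0.38 [ 0.5172 -0.2118  0.0786]
direction_press 0.68 [0.6698 0.0101 0.1088]
direction_press 0.63 [ 0.43   -0.132   0.0665]
start_top 0.59 [ 0.4501 -0.1921  0.0683]
stop_top 0.23 [ 0.3516 -0.4179  0.0344]
speed 0.52 [ 0.5188 -0.2114  0.0806]
socket_strip 0.58 [0.4752 0.1883 0.0423]
mains_press 0.71 [0.4857 0.2518 0.0486]
mains_press 0.62 [ 0.3497 -0.4185  0.0322]
clip 0.55 [0.5125 0.0061 0.0102]
cloche 0.84 [ 0.6072 -0.4478  0.0822]
mister 0.87 [0.6019 0.499  0.1349]
saucers 0.74 [ 0.3523 -0.4164  0.0301]
saucers 0.19 [ 0.6038 -0.4469  0.0805]
scoop 0.88 [0.392  0.4172 0.0114]
pot1 0.83 [ 0.7307 -0.0774  0.1084]
pot1 0.83 [0.7761 0.0187 0.1083]
pot1 0.7 [0.6738 0.0085 0.1095]
```

```bash
python3 - <<'E'
import cv2
a=cv2.imread('pics/top0.png');print(a.shape)
cv2.imwrite('pics/top_big.png',cv2.resize(a[150:350,150:460],None,fx=2.5,fy=2.5,interpolation=cv2.INTER_CUBIC))
E
```

```text
(400, 640, 3)
```

View pics/top_big.png

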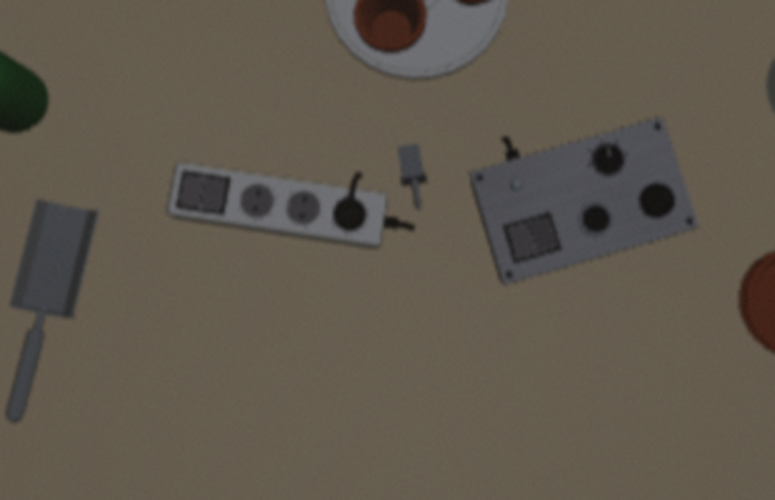

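The box is on the right (rocker at crop 532,237; start at 596,218; stop at 657,200; knob at 608,158). The strip is on the left (rocker at 203,192; plug at 349,213). The clip lies between them, and the turntable is behind.

```bash
cat >> h.py <<'E'
from scipy.optimize import least_squares
BOX=dict(rock=(-25,70,64),start=(-25,-5,70),stop=(-25,-75,87),knob=(36,-40,78),bl=(67,117,58),br=(67,-117,58),fr=(-67,-117,58),fl=(-67,117,58))
STR=dict(rock=(0,85,49),plug=(0,-86,81),bl=(32,125,44),br=(32,-125,44),fr=(-32,-125,44),fl=(-32,125,44))
def tf(q,p):
    c,s=np.cos(q[2]),np.sin(q[2]);p=np.array(p)/1e3
    return np.array([q[0]+c*p[0]-s*p[1],q[1]+s*p[0]+c*p[1],p[2]])
def fit(c,M,obs,q0):
    f=lambda q:np.concatenate([np.subtract(proj(c,tf(q,M[k])),o) for k,o in obs.items()])
    r=least_squares(f,q0,loss='soft_l1');return r.x,f(r.x).reshape(-1,2)
E
python3 - <<'E'
from h import *
c=shot('top')
b={k:(150+u/2.5,150+v/2.5) for k,(u,v) in dict(rock=(532,237),start=(596,218),stop=(657,200),knob=(608,158),bl=(472,172),br=(660,118),fr=(697,226),fl=(505,282)).items()}
s={k:(150+u/2.5,150+v/2.5) for k,(u,v) in dict(rock=(203,192),plug=(349,213),bl=(178,164),br=(386,193),fr=(380,244),fl=(170,213)).items()}
qb,rb=fit(c,BOX,b,[.47,-.19,.25]);qs,rs=fit(c,STR,s,[.46,.15,-.15])
print(qb,rb,qs,rs)
print('dir',tf(qb,(-25,53,68)),'start',tf(qb,BOX['start']),'mains',tf(qs,(0,102,54)))
E
```

```text
[ 0.4656 -0.1893  0.2687] [[-0.272   0.1423]
 [-0.1653  0.0731]
 [ 0.3669 -0.3552]
 [ 0.5904 -0.447 ]
 [-1.792  -0.0975]
 [ 0.6065 -1.0087]
 [ 0.9921  0.4413]
 [-1.2168  1.467 ]] [ 0.4673  0.16   -0.1638] [[ 0.3892  0.09  ]
 [ 0.1258 -0.5875]
 [-0.8052 -1.4302]
 [ 1.2745 -0.2837]
 [ 0.2315  1.4178]
 [-1.8564  0.8224]]
dir [ 0.4274 -0.1449  0.068 ] start [ 0.4428 -0.2008  0.07  ] mains [0.484  0.2606 0.054 ]
```

```bash
python3 -m pendant '{"linear":[[-5,-8,0],[-5,-8,0],[-5,-8,0],[-5,-8,0],[-5,-8,0]],"twist":[[0,0,12],[0,0,12],[0,0,12],[0,0,12],[0,0,12]]}' 0 20
```

```text
clock: 1.87
tcp_pos: [0.2414, 0.4481, 0.2337]
ee_rot: [[-0.618, 0.786, -0.0], [0.786, 0.618, 0.0], [0.0, 0.0, -1.0]]
contact_force: [0.9, -0.4, 0.5]
grip_width: 0.0581
grip_force: 0.0
```

```bash
python3 -m pendant '{"linear":[[-12,0,0],[-12,0,0],[-12,0,0],[-12,0,0],[-12,0,0]],"twist":[[0,0,4.6],[0,0,4.6],[0,0,4.6],[0,0,4.6],[0,0,4.6]]}'; python3 - <<'E'
from h import *
c=shot('wrist','w1');s=ctrl.sense();print(s['joint_positions'])
print(np.array(c['position']),np.array(c['orientation']),c['fx'],c['cx'],c['cy'])
qs=[.4673,.16,-.1638]
for k in STR: print(k,proj(c,tf(qs,STR[k])))
for r in ctrl.find_in('wrist','mains_press'): print(r['p'],W(c,r['position']))
E
```

```text
clock: 2.28
tcp_pos: [0.3716, 0.2853, 0.2341]
ee_rot: [[-0.266, 0.964, 0.0], [0.964, 0.266, 0.001], [0.001, 0.001, -1.0]]
contact_force: [0.4, -0.0, -0.4]
grip_width: 0.0244
grip_force: 0.0
[-1.1143  0.1284  0.3784  2.0525 -0.0539  0.9694 -0.4478]
[0.3532 0.3511 0.3857] [[ 0.964   0.2572  0.0675]
 [ 0.266  -0.9323 -0.2452]
 [-0.0001  0.2543 -0.9671]] 356.72521080956005 314.2411085923189 190.70480949442074
rock (np.float64(408.14677508900525), np.float64(237.45944634496703))
plug (np.float64(336.6266743429505), np.float64(389.32403276426805))
bl (np.float64(453.87283078414305), np.float64(214.37418844200005))
br (np.float64(344.8866661210833), np.float64(398.7071286494551))
fr (np.float64(294.9097388384711), np.float64(379.5925301238824))
fl (np.float64(397.8256740370211), np.float64(188.56667564555423))
0.95 [0.4806 0.2491 0.0531]
```

View pics/w1.png

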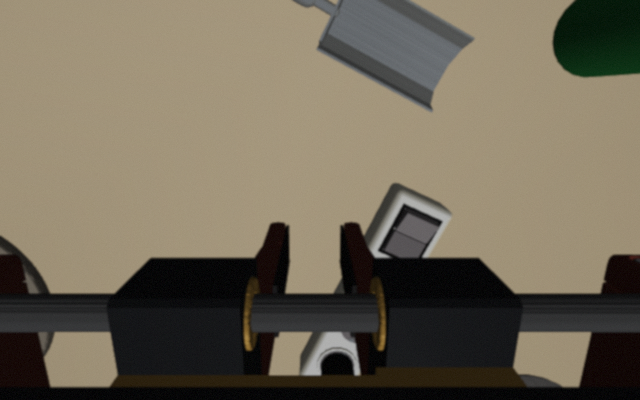

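The strip's rocker shows at about (412,231), with strip corners at (397,184) and (452,212). That is within a few px of the prediction. Next I fly to the box.

```bash
python3 -m pendant '{"linear":[[-9,0,0],[-9,0,0],[-9,0,0],[-9,0,0],[-9,0,0]],"twist":[[0,0,0],[0,0,0],[0,0,0],[0,0,0],[0,0,0]]}' && python3 -m pendant '{"linear":[[-12,-3,0],[-12,-3,0],[-12,-3,0],[-12,-3,0],[-12,-3,0]],"twist":[[0,0,0],[0,0,0],[0,0,0],[0,0,0],[0,0,0]]}'
```

```text
clock: 2.8
tcp_pos: [0.4265, 0.085, 0.234]
ee_rot: [[-0.268, 0.963, 0.001], [0.963, 0.268, 0.001], [0.001, 0.001, -1.0]]
contact_force: [1.7, 0.7, -0.3]
grip_width: 0.0005
grip_force: 0.0
clock: 3.22
tcp_pos: [0.4318, -0.1234, 0.2341]
ee_rot: [[-0.268, 0.963, 0.001], [0.963, 0.268, 0.001], [0.0, 0.002, -1.0]]
contact_force: [1.0, -0.1, -0.6]
grip_width: 0.0006
grip_force: 0.0
```

```bash
python3 -m pendant '{"linear":[[-4.6,-0.4,0],[-4.6,-0.4,0],[-4.6,-0.4,0],[-4.6,-0.4,0],[-4.6,-0.4,0]],"twist":[[0,0,0],[0,0,0],[0,0,0],[0,0,0],[0,0,0]]}'; python3 - <<'E'
from h import *
c=shot('wrist','w2')
qb=[.4656,-.1893,.2687]
for k in BOX: print(k,np.round(proj(c,tf(qb,BOX[k])),1))
for n in ['direction_press','start_top']:
  for r in ctrl.find_in('wrist',n)[:2]: print(n,r['p'],W(c,r['position']))
import pickle;pickle.dump(c,open('w2.pkl','wb'))
cv2.imwrite('pics/w2b.png',cv2.resize(c['pixels'][:300,120:520,::-1],None,fx=2,fy=2,interpolation=cv2.INTER_CUBIC))
E
```

```text
clock: 3.63
tcp_pos: [0.4529, -0.2371, 0.2336]
ee_rot: [[-0.264, 0.965, -0.0], [0.965, 0.264, -0.001], [-0.001, -0.001, -1.0]]
contact_force: [-0.2, 0.3, -0.3]
grip_width: 0.0003
grip_force: 0.0
rock [314.7  41.8]
start [314.8 132.7]
stop [314.9 214.8]
knob [384.2 173.6]
bl [426.8 -18.9]
br [408.  245.6]
fr [272.5 245.7]
fl [263.5 -18.5]
direction_press 0.78 [ 0.4183 -0.1282  0.0633]
```

View pics/w2b.png

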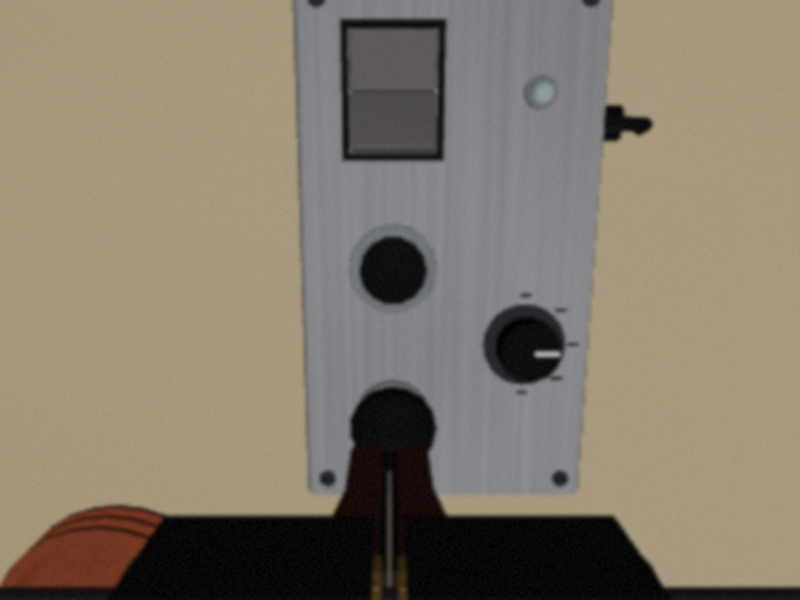

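The wrist view is aligned with the box. In image px, the rocker is at about (316.5,45), start at (316.5,135), the front corners at (274,246.5) and (409.5,246.5), and the knob at (384,175).

```bash
python3 - <<'E'
from h import *
import pickle;c=pickle.load(open('w2.pkl','rb'))
q,r=fit(c,BOX,dict(rock=(316.5,45),start=(316.5,135),br=(409.5,246.5),fr=(274,246.5),knob=(384,175)),[.4656,-.1893,.2687])
print(q,r)
qb=(q+np.array([.4656,-.1893,.2687]))/2
s=ctrl.sense();R=np.array(s['ee_rot']);t=np.array(s['tcp_pos'])
for n,p in dict(dir=(-25,53,68),start=(-25,-5,70)).items():
    for Q in (q,qb):
        P=tf(Q,p);print(n,P,'units to tip there',R.T@(P-[0,0,-.011]-t)/.025)
E
```

```text
[ 0.4672 -0.1905  0.27  ] [[-0.4014 -1.1237]
 [-0.2572 -0.4222]
 [-0.1752  0.5526]
 [-0.0678  0.809 ]
 [ 1.6349  0.3843]]
dir [ 0.429  -0.1461  0.068 ] units to tip there [3.6343 0.021  6.1797]
dir [ 0.4282 -0.1455  0.068 ] units to tip there [ 3.6675 -0.0027  6.1797]
start [ 0.4445 -0.202   0.07  ] units to tip there [1.3144 0.0146 6.097 ]
start [ 0.4437 -0.2014  0.07  ] units to tip there [ 1.3476 -0.0106  6.0971]
```

```bash
python3 -m pendant '{"linear":[[1.5,0,0],[3,0,1.5],[3.65,0,3],[3.65,0,4.5],[3.65,0,5.6]],"twist":[[0,0,0],[0,0,0],[0,0,0],[0,0,0],[0,0,0]]}' && python3 -m pendant '{"linear":[[0,0,0],[0,0,0.2],[0,0,0.4],[0,0,0.5],[0,0,0.6]],"twist":[[0,0,0],[0,0,0],[0,0,0],[0,0,0],[0,0,0]]}'
```

```text
clock: 4.2
tcp_pos: [0.4277, -0.1433, 0.0918]
ee_rot: [[-0.274, 0.962, -0.0], [0.962, 0.274, 0.002], [0.002, 0.0, -1.0]]
contact_force: [0.4, 0.4, -0.0]
grip_width: 0.0003
grip_force: 0.0
clock: 4.62
tcp_pos: [0.43, -0.1481, 0.08]
ee_rot: [[-0.267, 0.964, 0.004], [0.964, 0.267, -0.0], [-0.001, 0.004, -1.0]]
contact_force: [-0.2, -2.4, 4.2]
grip_width: 0.0006
grip_force: 2.1
```

```bash
python3 -m pendant '{"linear":[[0,0,0.08],[0,0,0.14],[0,0,0.2],[0,0,0.2],[0,0,0.2]],"twist":[[0,0,0],[0,0,0],[0,0,0],[0,0,0],[0,0,0]]}'
```

```text
clock: 5.03
tcp_pos: [0.4289, -0.1477, 0.0745]
ee_rot: [[-0.267, 0.964, 0.001], [0.964, 0.267, 0.001], [0.001, 0.001, -1.0]]
contact_force: [-3.0, 1.3, 13.2]
grip_width: 0.0004
grip_force: 6.9
```

```bash
python3 -m pendant '{"linear":[[0,0,-1],[0,0,-2.5],[-1.2,0,-4],[-2.6,0,-5.5],[-3.6,0,-6.2]],"twist":[[0,0,0],[0,0,0],[0,0,0],[0,0,0],[0,0,0]]}' && python3 -m pendant '{"linear":[[0,0,0],[0,0,0]],"twist":[[0,0,0],[0,0,0]]}'; python3 - <<'E'
from h import *
c=shot('wrist');a=cv2.imread('pics/w2.png')[:200,230:430]
b=c['pixels'][:200,230:430,::-1]
cv2.imwrite('pics/cmp.png',cv2.resize(np.hstack([a,b]),None,fx=2,fy=2))
E
```

```text
clock: 5.45
tcp_pos: [0.4518, -0.2308, 0.228]
ee_rot: [[-0.27, 0.963, 0.001], [0.963, 0.27, 0.001], [0.001, 0.002, -1.0]]
contact_force: [1.8, 0.6, -0.7]
grip_width: 0.0005
grip_force: 0.0
clock: 5.62
tcp_pos: [0.4522, -0.2326, 0.227]
ee_rot: [[-0.265, 0.964, 0.003], [0.964, 0.265, -0.001], [-0.002, 0.003, -1.0]]
contact_force: [0.4, 0.5, -0.4]
grip_width: 0.0002
grip_force: 0.0
```

View pics/cmp.png

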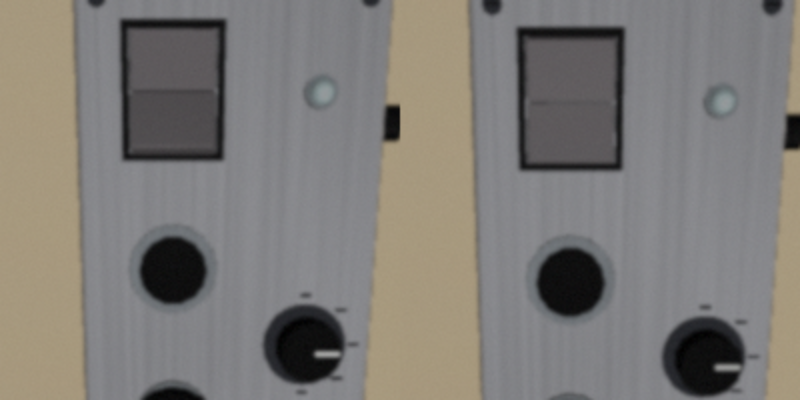

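The shading of the rocker's lower half and the frame gap have changed (in the comparison, left before, right after), so it is over, and the box has not shifted. On to the strip.

```bash
python3 -m pendant '{"linear":[[8,2.6,0],[8,2.6,0],[8,2.6,0],[8,2.6,0],[8,2.6,0]],"twist":[[0,0,0],[0,0,0],[0,0,0],[0,0,0],[0,0,0]]}' && python3 -m pendant '{"linear":[[7.4,2.35,0],[7.4,2.35,0],[7.4,2.35,0],[7.4,2.35,0],[7.4,2.35,0]],"twist":[[0,0,5],[0,0,5],[0,0,5],[0,0,5],[0,0,5]]}'  && python3 -m pendant '{"linear":[[0,0,0],[0,0,0]],"twist":[[0,0,0],[0,0,0]]}'; python3 - <<'E'
from h import *
c=shot('wrist','w3')
qs=[.4673,.16,-.1638]
for k in STR: print(k,np.round(proj(c,tf(qs,STR[k])),1))
import pickle;pickle.dump(c,open('w3.pkl','wb'))
for r in ctrl.find_in('wrist','mains_press')[:2]: print(r['p'],W(c,r['position']))
cv2.imwrite('pics/w3b.png',cv2.resize(c['pixels'][:300,120:520,::-1],None,fx=2,fy=2,interpolation=cv2.INTER_CUBIC))
E
```

```text
clock: 6.08
tcp_pos: [0.4584, -0.0197, 0.2243]
ee_rot: [[-0.269, 0.963, -0.003], [0.963, 0.269, 0.0], [0.001, -0.003, -1.0]]
contact_force: [1.4, 0.8, 0.1]
grip_width: 0.0003
grip_force: 0.0
clock: 6.5
tcp_pos: [0.4652, 0.1733, 0.2242]
ee_rot: [[0.169, 0.986, -0.003], [0.986, -0.169, -0.001], [-0.001, -0.003, -1.0]]
contact_force: [0.8, -0.5, -0.7]
grip_width: 0.0001
grip_force: 0.0
clock: 6.67
tcp_pos: [0.4654, 0.174, 0.2239]
ee_rot: [[0.158, 0.988, -0.003], [0.988, -0.158, -0.002], [-0.002, -0.003, -1.0]]
contact_force: [-0.4, -0.1, -0.4]
grip_width: 0.0006
grip_force: 0.0
rock [320.   92.3]
plug [318.6 285.1]
bl [357.3  44.7]
br [348.5 300.6]
fr [287.4 300.2]
fl [283.5  44.3]
0.87 [0.4845 0.2464 0.0501]
```

View pics/w3b.png

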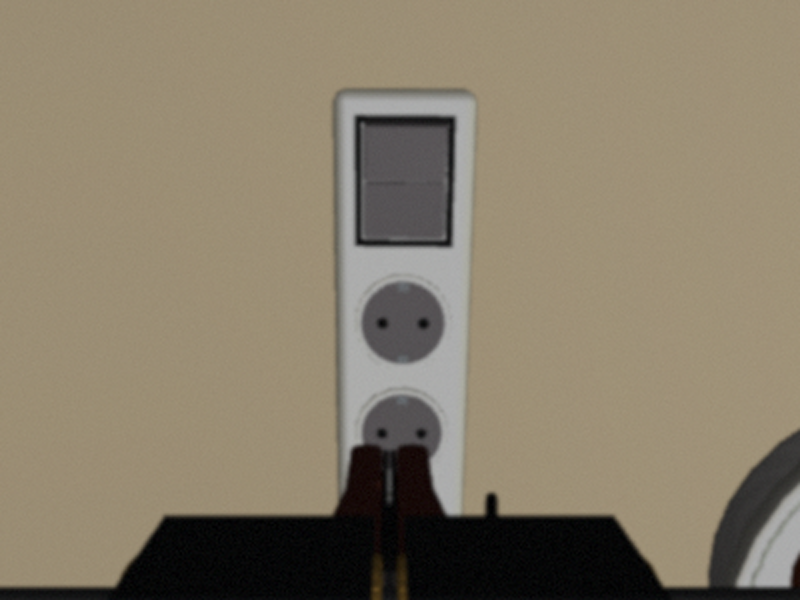

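Strip seen straight on: its rocker frame is centred at image (322,90), with the middle line at v≈91.5, within 2 px of the prediction.

```bash
python3 - <<'E'
from h import *
import pickle;c=pickle.load(open('w3.pkl','rb'))
s=ctrl.sense();R=np.array(s['ee_rot']);t=np.array(s['tcp_pos'])
q=np.array([.4673,.16,-.1638])
d=ray(c,322,90.5,.048)-tf(q,(0,85,48));print(d)
q[:2]+=d[:2]*.6
P=tf(q,(0,102,54));print(P,R.T@(P-[0,0,-.011]-t)/.025,np.arctan2(R[0,0],R[1,0])-.1638)
E
```

```text
[ 0.002   0.0013 -0.    ]
[0.4851 0.2614 0.054 ] [3.7309 0.1622 6.3711] 0.0009658497108319675
```

```bash
python3 -m pendant '{"linear":[[1.5,0.1,0],[3,0.15,1.5],[3.75,0.15,3],[3.75,0.15,4.6],[3.75,0.15,5.8]],"twist":[[0,0,0],[0,0,0],[0,0,0],[0,0,0],[0,0,0]]}' && python3 -m pendant '{"linear":[[0,0,0],[0,0,0.2],[0,0,0.4],[0,0,0.5],[0,0,0.6]],"twist":[[0,0,0],[0,0,0],[0,0,0],[0,0,0],[0,0,0]]}' && python3 -m pendant '{"linear":[[0,0,0.08],[0,0,0.14],[0,0,0.2],[0,0,0.2],[0,0,0.2]],"twist":[[0,0,0],[0,0,0],[0,0,0],[0,0,0],[0,0,0]]}'
```

```text
clock: 7.18
tcp_pos: [0.4867, 0.2631, 0.0787]
ee_rot: [[0.164, 0.986, -0.0], [0.986, -0.164, 0.0], [0.0, -0.0, -1.0]]
contact_force: [0.6, 0.7, 0.2]
grip_width: 0.0003
grip_force: 0.0
clock: 7.6
tcp_pos: [0.4883, 0.2629, 0.0676]
ee_rot: [[0.166, 0.986, 0.003], [0.986, -0.166, 0.002], [0.003, 0.002, -1.0]]
contact_force: [-0.6, -0.2, -0.1]
grip_width: 0.0004
grip_force: 0.0
clock: 8.02
tcp_pos: [0.4869, 0.2628, 0.0609]
ee_rot: [[0.165, 0.986, -0.0], [0.986, -0.165, 0.0], [0.0, -0.0, -1.0]]
contact_force: [-1.0, 0.1, 1.9]
grip_width: 0.0005
grip_force: 0.7
```

```bash
python3 -m pendant '{"linear":[[0,0,0.06],[0,0,0.08],[0,0,0.08]],"twist":[[0,0,0],[0,0,0],[0,0,0]]}' && python3 -m pendant '{"linear":[[0,0,-1],[0,0,-2.5],[-1.2,0,-4],[-2.6,0,-5.5],[-3.75,-0.15,-6.5]],"twist":[[0,0,0],[0,0,0],[0,0,0],[0,0,0],[0,0,0]]}' && python3 -m pendant '{"linear":[[0,0,0],[0,0,0]],"twist":[[0,0,0],[0,0,0]]}'; python3 - <<'E'
from h import *
c=shot('wrist');a=cv2.imread('pics/w3.png')[:200,230:430]
b=c['pixels'][:200,230:430,::-1]
cv2.imwrite('pics/cmp2.png',cv2.resize(np.hstack([a,b]),None,fx=2,fy=2))
E
```

```text
clock: 8.27
tcp_pos: [0.4871, 0.2628, 0.0605]
ee_rot: [[0.165, 0.986, -0.001], [0.986, -0.165, 0.001], [0.001, -0.001, -1.0]]
contact_force: [-5.8, -1.7, 20.7]
grip_width: 0.0002
grip_force: 10.4
clock: 8.68
tcp_pos: [0.4703, 0.1789, 0.2142]
ee_rot: [[0.164, 0.986, 0.001], [0.986, -0.164, -0.0], [-0.0, 0.001, -1.0]]
contact_force: [0.3, 0.2, 0.4]
grip_width: 0.0004
grip_force: 0.0
clock: 8.85
tcp_pos: [0.4707, 0.1786, 0.2142]
ee_rot: [[0.168, 0.986, 0.002], [0.986, -0.168, 0.003], [0.003, 0.001, -1.0]]
contact_force: [0.3, 1.3, -0.6]
grip_width: 0.0006
grip_force: 0.0
```

View pics/cmp2.png

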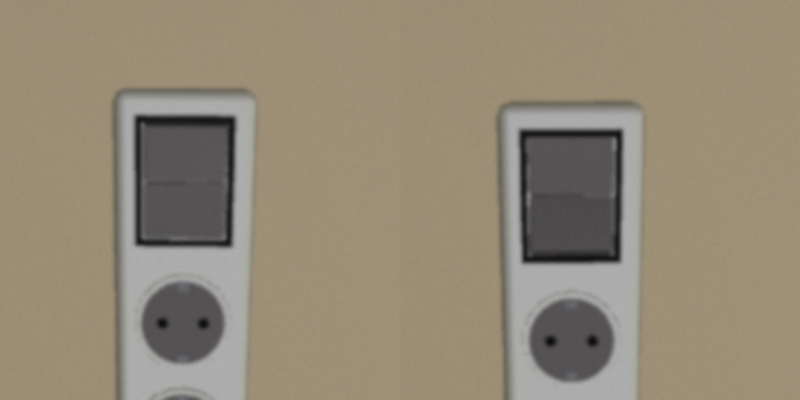

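The near half is now the raised one (darker), so the mains is on. Back to the start button.

```bash
python3 -m pendant '{"linear":[[-7.6,0.75,0],[-7.6,0.75,0],[-7.6,0.75,0],[-7.6,0.75,0],[-7.6,0.75,0]],"twist":[[0,0,0],[0,0,0],[0,0,0],[0,0,0],[0,0,0]]}' && python3 -m pendant '{"linear":[[-7.6,0.75,0],[-7.6,0.75,0],[-7.6,0.75,0],[-7.6,0.75,0],[-7.6,0.75,0]],"twist":[[0,0,-5],[0,0,-5],[0,0,-5],[0,0,-5],[0,0,-5]]}' && python3 -m pendant '{"linear":[[0,0,0],[0,0,0]],"twist":[[0,0,0],[0,0,0]]}'; python3 - <<'E'
from h import *
s=ctrl.sense();R=np.array(s['ee_rot']);t=np.array(s['tcp_pos'])
P=np.array([.4441,-.2017,.07]);print(R.T@(P-[0,0,-.011]-t)/.025)
c=shot('top')
a=cv2.imread('pics/top0.png')[:,:,::-1];print(np.abs(a.astype(int)-c['pixels'])[200:260,210:310].max())
E
```

```text
clock: 9.32
tcp_pos: [0.4561, -0.0138, 0.2116]
ee_rot: [[0.167, 0.986, -0.002], [0.986, -0.167, -0.002], [-0.002, -0.002, -1.0]]
contact_force: [0.5, 1.0, 0.0]
grip_width: 0.0002
grip_force: 0.0
clock: 9.73
tcp_pos: [0.4459, -0.1867, 0.2113]
ee_rot: [[-0.277, 0.961, -0.003], [0.961, 0.277, 0.001], [0.001, -0.002, -1.0]]
contact_force: [1.5, 0.9, -0.2]
grip_width: 0.0007
grip_force: 0.0
clock: 9.9
tcp_pos: [0.4449, -0.1893, 0.2116]
ee_rot: [[-0.263, 0.965, -0.003], [0.965, 0.263, -0.001], [-0.0, -0.003, -1.0]]
contact_force: [1.0, -0.4, -0.2]
grip_width: 0.0004
grip_force: 0.0
[-0.4665 -0.1469  5.2234]
12
```

```bash
python3 -m pendant '{"linear":[[-0.45,-0.15,1],[-0.45,-0.15,2.5],[-0.45,-0.15,3.8],[-0.45,-0.15,4.7],[-0.45,-0.15,4.7]],"twist":[[0,0,0],[0,0,0],[0,0,0],[0,0,0],[0,0,0]]}' && python3 -m pendant '{"linear":[[0,0,0.2],[0,0,0.4],[0,0,0.6],[0,0,0.76],[0,0,0.76]],"twist":[[0,0,0],[0,0,0],[0,0,0],[0,0,0],[0,0,0]]}'
```

```text
clock: 10.37
tcp_pos: [0.4425, -0.1959, 0.0908]
ee_rot: [[-0.271, 0.963, -0.009], [0.963, 0.271, 0.002], [0.005, -0.008, -1.0]]
contact_force: [0.0, 0.7, 0.4]
grip_width: 0.0003
grip_force: 0.0
clock: 10.78
tcp_pos: [0.4462, -0.1992, 0.0768]
ee_rot: [[-0.268, 0.963, 0.002], [0.963, 0.268, 0.0], [-0.0, 0.002, -1.0]]
contact_force: [1.4, 2.4, 2.4]
grip_width: 0.0004
grip_force: 2.0
```

```bash
python3 -m pendant '{"linear":[[0,0,0.08],[0,0,0.14],[0,0,0.16],[0,0,0.16],[0,0,0.16]],"twist":[[0,0,0],[0,0,0],[0,0,0],[0,0,0],[0,0,0]]}'
```

```text
clock: 11.2
tcp_pos: [0.4463, -0.1993, 0.0748]
ee_rot: [[-0.267, 0.964, 0.003], [0.964, 0.267, 0.003], [0.002, 0.004, -1.0]]
contact_force: [-5.0, 6.8, 33.9]
grip_width: 0.0004
grip_force: 16.4
```

```bash
python3 -m pendant '{"linear":[[0,0,-0.5],[0,0,-2],[0,0,-3.5],[-1.3,0,-5],[-2,0,-6.2]],"twist":[[0,0,0],[0,0,0],[0,0,0],[0,0,0],[0,0,0]]}' && python3 -m pendant '{"linear":[[0,0,0],[0,0,0]],"twist":[[0,0,0],[0,0,0]]}'; python3 - <<'E'
from h import *
c=shot('wrist')
cv2.imwrite('pics/end.png',c['pixels'][:,:,::-1])
E
```

```text
clock: 11.62
tcp_pos: [0.4576, -0.2472, 0.2281]
ee_rot: [[-0.269, 0.963, -0.0], [0.963, 0.269, 0.001], [0.001, -0.0, -1.0]]
contact_force: [1.0, -0.9, -1.4]
grip_width: 0.0002
grip_force: 0.0
clock: 11.78
tcp_pos: [0.459, -0.2492, 0.2284]
ee_rot: [[-0.265, 0.964, 0.004], [0.964, 0.265, -0.001], [-0.002, 0.004, -1.0]]
contact_force: [-0.3, 0.7, -0.3]
grip_width: 0.0003
grip_force: 0.0
```

View pics/end.png

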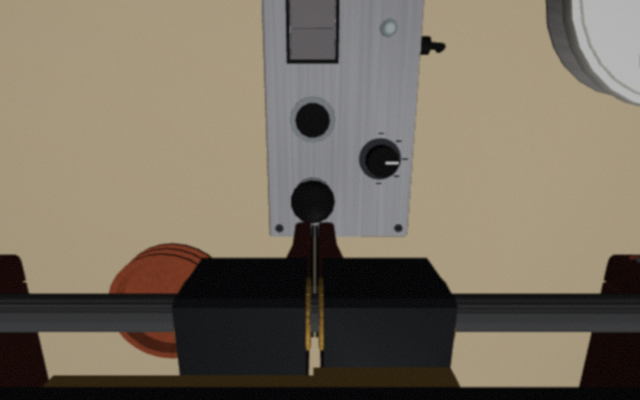

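Start button is out again at (313,120), the direction rocker is still over, the stop and knob are untouched, and the arm is clear.

```bash
python3 -c "
from station import ctrl
print(ctrl.close_job())"
```

```text
the job is handed in; nothing more can be done
None
```

I threw the direction rocker, switched on the mains, pressed the start button fully in and let it spring back, then handed the job in at about 12 s. The pictures show both rockers over and the stop button and knob untouched, but the hand-in call gave no verdict.

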